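Load bushings into the drying cabinet

ROBOT

A 7-joint arm with a two-finger parallel gripper is mounted at the origin on the work surface. World frame = base frame: x ahead of the robot, y to its left, z up, the work surface at z = 0. Lengths are in m, angles in degrees, forces in N, time in s.
With the tool pointing down it reaches from about 0.425 to 0.875 m from the base axis. Payload 4.7 kg.
Tool frame: the origin (TCP) lies midway between the tips of the shut fingers; the grasp point (between the pads) lies behind it (robot.grip_depth is the z of the grasp point in the tool frame, in m); z points along the fingers, x is the direction in which the jaws open and shut, and the axes are right-handed (so a half turn about z gives the same grasp; the last joint's range is limited). The gripper opens to 87 mm and grips with 3 to 60 N. Pads are 19 mm wide; open, the fingers measure 117 mm over their backs; the gripper's body (75 mm by 190 mm) begins 51 mm behind the grasp point.
Start: joints at [-63.994, 18.392, -4.016, 83.108, 1.295, 78.541, -3.26], TCP at [0.277, 0.588, 0.223] pointing down, gripper open.
Joint ranges: [-163.93, 163.93], [-17.29, 119.83], [-79.2, 71.16], [3.27, 140.29], [-89.18, 269.18], [5.43, 117.66], [-154.24, 154.24]. Speed limits (degrees/s): [147.25, 147.25, 180, 180, 180, 180, 180].

INTERFACE

Orientations are given as [roll, pitch, yaw] about the fixed x, y, z axes, in that order (R = Rz(yaw) Ry(pitch) Rx(roll)).
In Python, from plant import get_state, viewer, robot gives the robot as it stands.
- The arm moves only by the tool step_arm, never from a script. Its argument "series" is a list of rows, each an object of numbers: "dx", "dy", "dz": the shift along the world's x, y, z in units of 40 mm (1.0 is 40 mm); "spin": the turn about the world's z in units of 5 degrees (1.0 is 5 degrees). In form: [{"dx": .., "dy": .., "dz": .., "spin": ..}, ...]. A call has exactly 10 rows; each row is the pose to reach, as a shift and turn from the pose commanded when the call began; what a row does not reach only later rows make up. A row lasts 1/10 s, in which the tool goes at most 50 mm and 8.59 degrees, less where a joint would pass 70% of its speed; a pose out of reach is approached as far as the arm can. A call with a gripper value outside its range is refused whole. "hand" is the closure, from -1 (fully open) to 1 (shut), set as the call begins (left out, the last holds). The fingers move at their own pace and stop on an object; the grip force is fixed at half the most. Time passes only in rows, so rows that repeat a pose let the fingers close, or fill a call up. It gives the time, the measured TCP pose, the force and the opening at its end, in the units of the state.
- get_state(): the state, without advancing time (a new reading comes with each control period).
- viewer.camera(name): name is "side" or "top" or "wrist"; returns a dict with "color" (400x640x3 uint8, red, green, blue), "fx", "fy", "cx", "cy" (pixels), "extrinsics" (4x4, takes a point from camera to world coordinates); the wrist camera has in their place "tool_from_camera" (4x4, takes a point from camera to tool coordinates, whose origin is the TCP and whose axes are the tool frame's). Camera axes: x right, y down, z forward; pixel columns grow to the right and rows downward; lengths in m; the calibration is good to about 2 mm. A picture is of the moment at which its call begins: read the wrist's pose just before it. There is no depth.
- robot.close_job(): hands the job in, once; it reports no verdict.
The state is a dict: "clock": time; "q": joint angles; "qd": joint speeds; "joint_torque": joint torques, N m; "tcp_pos": TCP position; "tcp_rot": TCP orientation; "force": force on the tool from outside, world axes, zero at the start; "ft_torque": the same for the moment, N m; "opening": finger opening in m.
Only numpy, scipy, OpenCV 4.12 (cv2) and the standard library are available. Lean on these libraries where they do the work, as an engineer would, in place of code of your own. Each camera call takes 0.05 s, during which the arm holds its last target. There are 200 camera calls.

TASK

Tip the four ceramic bushings from the scoop into the empty boat, then slide the boat over the sill and push it, upright, right through the sprung flap into the drying cabinet, far enough that the flap snaps shut behind it (the scoop's nose reaches in where fingers cannot). Lay the scoop flat back on the middle of its mat and leave the jar, the banding wheel and the brush where they are.

Things in the scene. Friction and masses are not known exactly. Their poses are not given: they have to be found in the camera images.
- boat_mid (a point): the boat: an open-topped rectangular ceramic box 80 mm long (its x) by 56 mm wide (its y) by 40 mm tall, walls and floor 4 mm, about 0.17 kg; this point is its centre, 20 mm above its underside. It stands empty on the table; its two ends are alike. Graspable across its 56 mm width.
- scoop_grip (a point): middle of the scoop's upright wooden grip plate (34 mm along x, 12 thick along y, 27 to 77 mm above the scoop's underside, this point at 52). Scoop: straight steel channel, 230 long (x -95 to +135 mm), 40 wide outside, 34 inside, walls 24 high, floor 2.5, rear (-x) closed, nose (+x) open; x to the nose, z up. 0.14 kg, balanced near the plate. It holds the bushings and can also push
- scoop_nose (a point): middle of the lower edge of the scoop's open nose, 135 mm ahead of and 52 mm below scoop_grip in the scoop's frame. The plate stands on a bridge (30 mm long, 24 to 27 mm above the underside); the bushings pass freely under it and start to slide nose-down at a tilt of 16 to 23 degrees
- sill (a point): middle of the cabinet's sill: a 3 mm aluminium plate on the table before the flap, running on level as the cabinet's floor. Point on its upper side; x points into the cabinet (the way to push), z up. The sill spans x = -55 to +55 mm, where the cabinet's front face stands; two rails 6 mm high, 6 thick, run along it, 68 mm apart inside (y = -34 and +34)
- chamber (a point): middle of the floor inside the drying cabinet, 150 mm beyond the sill point along the same x (same axes). Fixed low box of grey steel, clear roof and sides, 190 mm long (x), 110 wide, 98 tall; inside from the flap's plane at x = -91 to x = +91 mm, 102 wide. Only way in: the front opening at x = -95 mm, 66 wide, 48 high, closed by the flap
- flap (a joint): the steel flap in the cabinet's front opening, 64 mm wide, 45 mm tall, hung along its top edge (its lower edge sweeps 46 mm into the chamber as it swings); rad, 0 = shut; it swings only inwards (positive, to 1.5) when pushed and a weak spring (under 2 N at its lower edge) shuts it again when nothing holds it.
- mat: black rubber mat fixed to the table, 300 mm (x) by 120 mm (y), 3 mm thick, on which the scoop lies at the start; origin at the centre of its underside.
- jar: bystander: lidded jar, 56 mm across, 70 mm tall, origin under its middle.
- wheel: bystander: banding wheel (turntable): dark steel disc 180 mm across, 96 mm high on a foot, with a ceramic part 26 mm tall on top; origin under its middle.
- brush: bystander: brush 180 mm long lying on the table, along its x; origin on its underside.
- bush0_mid (a point): one of four like bushings: ceramic cylinder 16 mm across, 14 mm tall, 12 g, starting upright in the rear part of the scoop; this point is its centre, z its own axis.
- bush1_mid (a point): one of four like bushings: ceramic cylinder 16 mm across, 14 mm tall, 12 g, starting upright in the rear part of the scoop; this point is its centre, z its own axis.
- bush2_mid (a point): one of four like bushings: ceramic cylinder 16 mm across, 14 mm tall, 12 g, starting upright in the rear part of the scoop; this point is its centre, z its own axis.
- bush3_mid (a point): one of four like bushings: ceramic cylinder 16 mm across, 14 mm tall, 12 g, starting upright in the rear part of the scoop; this point is its centre, z its own axis.
There are look-alikes about, which are no part of the job. Leave any purple or turquoise look-alike of the part that bears boat_mid alone. What is shaped like the part that bears scoop_grip but purple is not meant.

How it is judged:
By the outcome, as a careful person would: the job done as asked, in the order asked, and still so for the second after the job is handed in, with the robot touching nothing.
It also fails if it takes over 61 s, if anything falls off the work surface, if the arm or the gripper's body presses on something with over 40 N, if the wrist force passes 120 N, or if a joint passes its speed limit or range.

## Working session

There is one attempt and no reset: what is moved stays moved. The work goes in short steps, Python scripts to look and compute and a tool call to move; the robot and the scene stay as the last step left them, time stands still between calls to the robot, and variables do not carry over. Pictures are saved under pics/ and viewed, about 8 in all and at most 12, crops included, and the job is handed in when it is done.

Besides the shell and the picture viewer there is one more tool, called after "Emit:" by a JSON object that holds its "api" and its "payload". step_arm: Moves the arm, as the interface text tells. Its arguments: {"type":"object","properties":{"series":{"type":"array","items":{"type":"object","properties":{"dx":{"type":"number"},"dy":{"type":"number"},"dz":{"type":"number"},"spin":{"type":"number"}}}},"hand":{"type":"number"}},"required":["series"]}

```bash
mkdir -p pics; cat > h.py <<'E'
import numpy as np, cv2
from plant import get_state, viewer, robot
from scipy.spatial.transform import Rotation as R
def snap(n,f):
    s=get_state(); c=viewer.camera(n); cv2.imwrite(f'pics/{f}.png',c['color'][:,:,::-1])
    if n=='wrist':
        T=np.eye(4);T[:3,:3]=R.from_euler('xyz',s['tcp_rot'],degrees=True).as_matrix();T[:3,3]=s['tcp_pos']
        E=T@c['tool_from_camera']
    else: E=c['extrinsics']
    np.savez(f'pics/{f}.npz',E=E,K=[c['fx'],c['fy'],c['cx'],c['cy']]); return c
def w(f,u,v,z):
    d=np.load(f'pics/{f}.npz');E=d['E'];fx,fy,cx,cy=d['K']
    r=E[:3,:3]@np.array([(u-cx)/fx,(v-cy)/fy,1]);o=E[:3,3]
    return np.round(o+r*(z-o[2])/r[2],4)
def px(f,p):
    d=np.load(f'pics/{f}.npz');E=d['E'];fx,fy,cx,cy=d['K']
    q=np.linalg.inv(E)@np.append(p,1);return np.round([fx*q[0]/q[2]+cx,fy*q[1]/q[2]+cy],1)
def crop(f,x0,y0,x1,y1,k,o):
    im=cv2.imread(f'pics/{f}.png')[y0:y1,x0:x1];cv2.imwrite(f'pics/{o}.png',cv2.resize(im,None,fx=k,fy=k,interpolation=cv2.INTER_CUBIC))
E
python3 - <<'E'
from h import *
print(get_state(), robot.grip_depth)
for n in('top','side'):
    snap(n,n+'0'); print(n,np.load(f'pics/{n}0.npz')['E'][:3,3])
E
```

```text
{'clock': 0.0, 'q': array([-63.99388546,  18.43851924,  -4.01506434,  83.17479436,
         1.2960456 ,  78.5415119 ,  -3.26040833]), 'qd': array([ 0.0204831 , -0.07828733, -0.00725143,  0.03957908, -0.02660201,
       -0.01080093,  0.04979824]), 'joint_torque': array([ 2.49200612e-04, -4.91289282e+01, -4.03803606e-01, -3.12529743e+01,
       -6.39027846e-02,  4.37590457e-02,  1.84256387e-04]), 'tcp_pos': array([0.27655819, 0.58761466, 0.22146854]), 'tcp_rot': array([1.79993022e+02, 1.09524769e-01, 6.48029831e+01]), 'force': array([-0.5426453 , -0.13254457, -0.16293517]), 'ft_torque': array([-0.01838415, -0.01059491, -0.00535886]), 'opening': 0.08696090332038009} -0.0187
top [ 0.42688807 -0.10080216  0.93604606]
side [0.52081027 0.7629407  1.00862386]
```

View pics/top0.png

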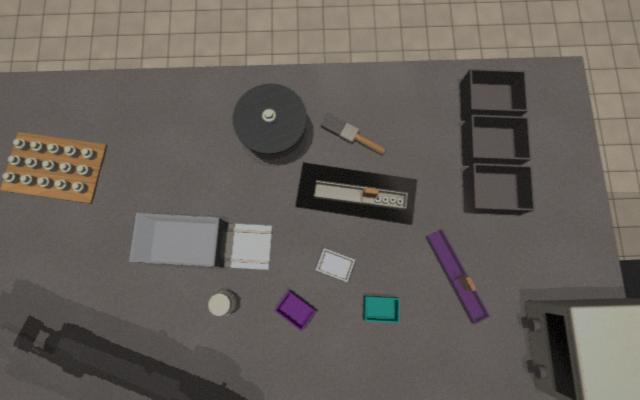

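View pics/side0.png

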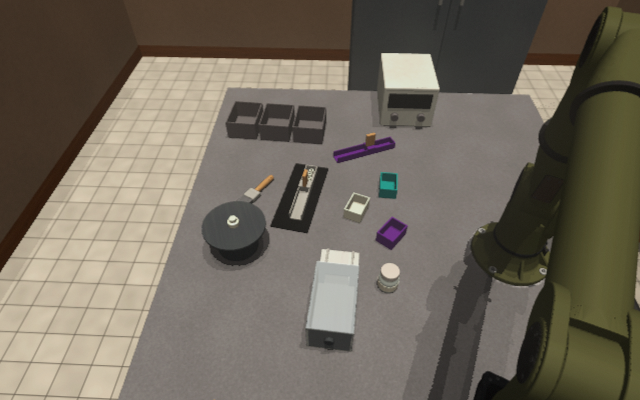

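```bash
python3 - <<'E'
from h import *
crop('top0',120,155,420,290,2.66,'c1')
for n,p,z in [('sillc',(272,247),.003),('boat',(336,265),.04),('grip',(371,192),.077),('jar',(222,303),.07),('wheel',(270,118),.096)]: print(n,w('top0',*p,z))
for p in [(272,225),(271,269),(222,226),(221,265)]: print(w('top0',*p,.003))
for p in [(136,215),(220,218),(219,268),(130,262)]: print(w('top0',*p,.098))
E
```

```text
sillc [0.4967 0.0101 0.003 ]
boat [ 0.4471 -0.1461  0.04  ]
grip [ 0.6139 -0.2334  0.077 ]
jar [0.3691 0.1158 0.07  ]
wheel [0.799 0.002 0.096]
[0.552  0.0098 0.003 ]
[0.4426 0.0129 0.003 ]
[0.5531 0.1362 0.003 ]
[0.4559 0.1368 0.003 ]
[0.5712 0.3094 0.098 ]
[0.5588 0.117  0.098 ]
[0.4465 0.1169 0.098 ]
[0.4652 0.316  0.098 ]
```

View pics/c1.png

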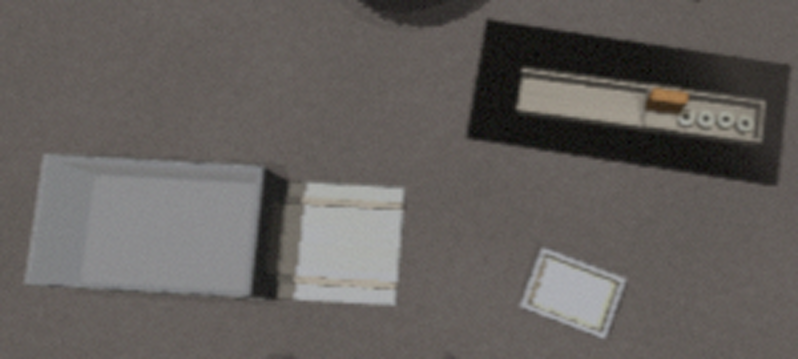

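```bash
python3 - <<'E'
from h import *
f=lambda x,y,z: w('top0',120+x/2.66,155+y/2.66,z)
def P(n,pts,z):
    q=[f(*p,z) for p in pts]; print(n,*[a[:2] for a in q])
    for i in range(len(q)-1):
        d=q[i+1]-q[i]; print('   len %.4f az %.1f'%(np.hypot(*d[:2]),np.degrees(np.arctan2(d[1],d[0]))))
    print('   mean',np.mean(q,0))
P('roof',[(43,155),(265,167),(252,297),(25,283)],.098)
P('sillfront',[(404,187),(396,304)],.003)
P('railU',[(404,206),(303,201)],.009)
P('railL',[(397,287),(297,281)],.009)
P('boat rim',[(543,248),(626,278),(603,337),(521,306)],.040)
P('mat',[(487,20),(790,66),(777,186),(467,139)],.003)
P('scoop rim',[(521,68),(765,101),(757,143),(517,109)],.027)
P('plate top',[(650,88),(687,93),(685,104),(648,100)],.08)
P('bush',[(686,119),(706,119),(726,119),(745,124)],.0195)
E
```

```text
roof [0.5752 0.3092] [0.5593 0.1179] [0.4497 0.1265] [0.4666 0.3175]
   len 0.1920 az -94.8
   len 0.1099 az 175.5
   len 0.1917 az 84.9
   mean [0.5127   0.217775 0.098   ]
sillfront [0.5513 0.0101] [0.4421 0.0182]
   len 0.1095 az 175.8
   mean [0.4967  0.01415 0.003  ]
railU [0.5325 0.0095] [0.5399 0.1046]
   len 0.0954 az 85.6
   mean [0.5362  0.05705 0.009  ]
railL [0.4575 0.0164] [0.4656 0.1092]
   len 0.0932 az 85.0
   mean [0.46155 0.0628  0.009  ]
boat rim [ 0.4874 -0.1192] [ 0.4586 -0.1926] [ 0.4076 -0.1698] [ 0.4366 -0.098 ]
   len 0.0788 az -111.4
   len 0.0559 az 155.9
   len 0.0774 az 68.0
   mean [ 0.44755 -0.1449   0.04   ]
mat [ 0.7139 -0.0723] [ 0.6587 -0.3652] [ 0.5421 -0.3436] [ 0.5959 -0.0506]
   len 0.2981 az -100.7
   len 0.1186 az 169.5
   len 0.2979 az 79.6
   mean [ 0.62765  -0.207925  0.003   ]
scoop rim [ 0.6583 -0.1042] [ 0.6197 -0.3323] [ 0.5799 -0.3218] [ 0.6188 -0.0993]
   len 0.2313 az -99.6
   len 0.0412 az 165.2
   len 0.2259 az 80.1
   mean [ 0.619175 -0.2144    0.027   ]
plate top [ 0.6232 -0.2179] [ 0.6177 -0.2504] [ 0.6078 -0.248 ] [ 0.6123 -0.2155]
   len 0.0330 az -99.6
   len 0.0102 az 166.4
   len 0.0328 az 82.1
   mean [ 0.61525 -0.23295  0.08   ]
bush [ 0.6061 -0.2585] [ 0.6055 -0.2773] [ 0.605  -0.2962] [ 0.5997 -0.3137]
   len 0.0188 az -91.8
   len 0.0189 az -91.5
   len 0.0183 az -106.8
   mean [ 0.604075 -0.286425  0.0195  ]
```

Emit:
{"api": "step_arm", "payload": {"series": [{"dx":0.55,"dy":-1.05,"spin":-1},{"dx":1.1,"dy":-2.1,"spin":-2},{"dx":1.7,"dy":-3.15,"spin":-3},{"dx":2.2,"dy":-4.2,"spin":-4.5},{"dx":2.8,"dy":-5.25,"spin":-6},{"dx":3.3,"dy":-6.3,"spin":-7.5},{"dx":3.9,"dy":-7.35,"spin":-9},{"dx":4.4,"dy":-8.4,"spin":-10.5},{"dx":4.9,"dy":-9.5,"spin":-12},{"dx":5.2,"dy":-10.6,"spin":-13.5}], "hand": -1}}

```text
validation failed for argument at $.se...
```

Emit:
{"api": "step_arm", "payload": {"series": [{"dx":0.55,"dy":-1.05,"dz":0,"spin":-1},{"dx":1.1,"dy":-2.1,"dz":0,"spin":-2},{"dx":1.7,"dy":-3.15,"dz":0,"spin":-3},{"dx":2.2,"dy":-4.2,"dz":0,"spin":-4.5},{"dx":2.8,"dy":-5.25,"dz":0,"spin":-6},{"dx":3.3,"dy":-6.3,"dz":0,"spin":-7.5},{"dx":3.9,"dy":-7.35,"dz":0,"spin":-9},{"dx":4.4,"dy":-8.4,"dz":0,"spin":-10.5},{"dx":4.9,"dy":-9.5,"dz":0,"spin":-12},{"dx":5.2,"dy":-10.6,"dz":0,"spin":-13.5}], "hand": -1}}

```text
clock: 1.1
tcp_pos: [0.4856, 0.1619, 0.2223]
tcp_rot: [180.0, -0.0, -3.0]
force: [1.0, -0.8, -0.1]
opening: 0.0866
```

Emit:
{"api": "step_arm", "payload": {"series": [{"dx":-0.1,"dy":-1.0,"dz":-0.2,"spin":-0.5},{"dx":-0.2,"dy":-2.1,"dz":-0.4,"spin":-1},{"dx":-0.4,"dy":-3.2,"dz":-0.6,"spin":-1.5},{"dx":-0.5,"dy":-4.3,"dz":-0.8,"spin":-2},{"dx":-0.7,"dy":-5.4,"dz":-1.0,"spin":-2.6},{"dx":-0.8,"dy":-6.4,"dz":-1.3,"spin":-3.2},{"dx":-0.95,"dy":-7.3,"dz":-1.8,"spin":-3.8},{"dx":-1.04,"dy":-7.9,"dz":-2.4,"spin":-3.8},{"dx":-1.04,"dy":-7.95,"dz":-3.0,"spin":-3.8},{"dx":-1.04,"dy":-7.95,"dz":-3.6,"spin":-3.8}]}}

```text
clock: 2.1
tcp_pos: [0.4426, -0.1551, 0.0776]
tcp_rot: [-180.0, -0.0, -21.9]
force: [-0.2, 0.2, 0.7]
opening: 0.0868
```

```bash
python3 - <<'E'
from h import *
snap('wrist','w1'); print(get_state()['tcp_pos'],px('w1',[.4475,-.145,.04]))
E
```

```text
[ 0.43987615 -0.15375386  0.07407833] [324.  209.4]
```

View pics/w1.png

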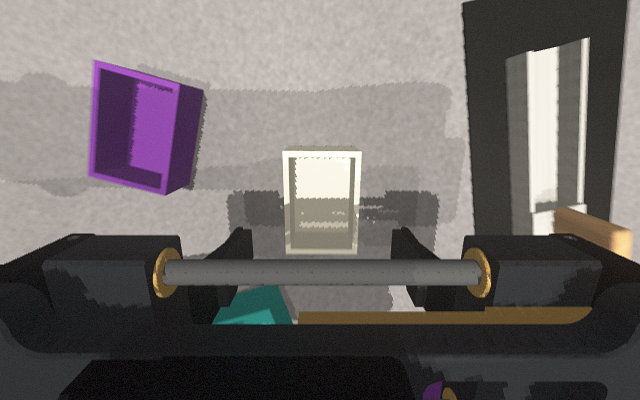

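Emit:
{"api": "step_arm", "payload": {"series": [{"dx":0,"dy":0,"dz":-0.5,"spin":0},{"dx":0,"dy":0,"dz":-1.0,"spin":0},{"dx":0,"dy":0,"dz":-1.4,"spin":0},{"dx":0,"dy":0,"dz":-1.62,"spin":0},{"dx":0,"dy":0,"dz":-1.62,"spin":0},{"dx":0,"dy":0,"dz":-1.62,"spin":0},{"dx":0,"dy":0,"dz":-1.62,"spin":0},{"dx":0,"dy":0,"dz":-1.62,"spin":0},{"dx":0,"dy":0,"dz":-1.62,"spin":0},{"dx":0,"dy":0,"dz":-1.62,"spin":0}]}}

```text
clock: 3.15
tcp_pos: [0.4434, -0.1538, 0.0141]
tcp_rot: [-180.0, -0.0, -21.7]
force: [0.4, -0.1, 0.7]
opening: 0.087
```

Emit:
{"api": "step_arm", "payload": {"series": [{"dx":0,"dy":0,"dz":0,"spin":0},{"dx":0,"dy":0,"dz":0,"spin":0},{"dx":0,"dy":0,"dz":0,"spin":0},{"dx":0,"dy":0,"dz":0,"spin":0},{"dx":0,"dy":0,"dz":0,"spin":0},{"dx":0,"dy":0,"dz":0,"spin":0},{"dx":0,"dy":0,"dz":0.5,"spin":0},{"dx":0,"dy":0,"dz":1.5,"spin":0},{"dx":0,"dy":0,"dz":2.5,"spin":0},{"dx":0,"dy":0,"dz":3.5,"spin":0}], "hand": 1}}

```text
clock: 4.15
tcp_pos: [0.4424, -0.1539, 0.1548]
tcp_rot: [180.0, 0.1, -21.7]
force: [0.5, 0.1, -1.1]
opening: 0.0559
```

Emit:
{"api": "step_arm", "payload": {"series": [{"dx":0.4,"dy":0.9,"dz":0,"spin":1.6},{"dx":0.8,"dy":1.8,"dz":0,"spin":3.2},{"dx":1.3,"dy":2.8,"dz":0,"spin":4.8},{"dx":1.8,"dy":3.8,"dz":0,"spin":6.4},{"dx":2.3,"dy":4.8,"dz":0,"spin":8.0},{"dx":2.8,"dy":5.8,"dz":0,"spin":9.6},{"dx":3.3,"dy":6.8,"dz":0,"spin":11.2},{"dx":3.8,"dy":7.8,"dz":0,"spin":12.8},{"dx":4.2,"dy":8.8,"dz":0,"spin":14.4},{"dx":4.52,"dy":9.58,"dz":0,"spin":16.0}]}}

```text
clock: 5.15
tcp_pos: [0.6238, 0.2326, 0.1525]
tcp_rot: [-179.9, 0.0, 58.8]
force: [0.2, 0.7, -2.0]
opening: 0.056
```

Emit:
{"api": "step_arm", "payload": {"series": [{"dx":0,"dy":0,"dz":0,"spin":1.6},{"dx":0,"dy":0,"dz":-0.3,"spin":3.2},{"dx":0,"dy":0,"dz":-0.6,"spin":4.8},{"dx":0,"dy":0,"dz":-1.2,"spin":5.4},{"dx":0,"dy":0,"dz":-1.9,"spin":5.4},{"dx":0,"dy":0,"dz":-2.6,"spin":5.4},{"dx":0,"dy":0,"dz":-3.2,"spin":5.4},{"dx":0,"dy":0,"dz":-3.48,"spin":5.4},{"dx":0,"dy":0,"dz":-3.48,"spin":5.4},{"dx":0,"dy":0,"dz":-3.48,"spin":5.4}]}}

```text
clock: 6.15
tcp_pos: [0.6241, 0.2294, 0.0146]
tcp_rot: [180.0, -0.0, 85.3]
force: [-0.4, 0.4, -2.1]
opening: 0.0559
```

Emit:
{"api": "step_arm", "payload": {"series": [{"dx":0,"dy":0,"dz":0,"spin":0},{"dx":0,"dy":0,"dz":0,"spin":0},{"dx":0,"dy":0,"dz":0,"spin":0},{"dx":0,"dy":0,"dz":0,"spin":0},{"dx":0,"dy":0,"dz":0.4,"spin":0},{"dx":0,"dy":0,"dz":1.2,"spin":0},{"dx":0,"dy":0,"dz":2.3,"spin":0},{"dx":0,"dy":0,"dz":3.4,"spin":0},{"dx":0,"dy":-0.6,"dz":4.4,"spin":-1.6},{"dx":0,"dy":-1.5,"dz":5.0,"spin":-3.2}], "hand": -1}}

```text
clock: 7.15
tcp_pos: [0.6249, 0.1723, 0.2201]
tcp_rot: [179.8, -0.3, 69.3]
force: [1.0, -1.0, -1.3]
opening: 0.0868
```

Emit:
{"api": "step_arm", "payload": {"series": [{"dx":0,"dy":-1.0,"dz":0,"spin":-1.6},{"dx":0,"dy":-2.0,"dz":0,"spin":-3.2},{"dx":0,"dy":-3.1,"dz":0,"spin":-4.8},{"dx":-0.1,"dy":-4.2,"dz":0,"spin":-6.4},{"dx":-0.1,"dy":-5.3,"dz":0,"spin":-8.0},{"dx":-0.1,"dy":-6.4,"dz":0,"spin":-9.6},{"dx":-0.2,"dy":-7.5,"dz":-0.2,"spin":-11.2},{"dx":-0.2,"dy":-8.6,"dz":-0.6,"spin":-12.8},{"dx":-0.22,"dy":-9.5,"dz":-1.2,"spin":-14.4},{"dx":-0.22,"dy":-10.07,"dz":-1.8,"spin":-15.84}]}}

```text
clock: 8.15
tcp_pos: [0.6147, -0.2378, 0.1441]
tcp_rot: [179.9, -0.2, -10.4]
force: [-1.1, 0.6, 0.1]
opening: 0.0866
```

```bash
python3 - <<'E'
from h import *
snap('wrist','w2'); print(get_state()['tcp_pos'],px('w2',[.6155,-.2335,.08]))
snap('top','t2')
a=cv2.imread('pics/w2.png'); b=cv2.resize(cv2.imread('pics/t2.png')[150:290,120:420],(640,299))
cv2.imwrite('pics/c2.png',cv2.resize(np.vstack([a[:300],b]),None,fx=1,fy=1))
E
```

```text
[ 0.61139898 -0.24058421  0.13917391] [322.3 207.5]
```

View pics/c2.png

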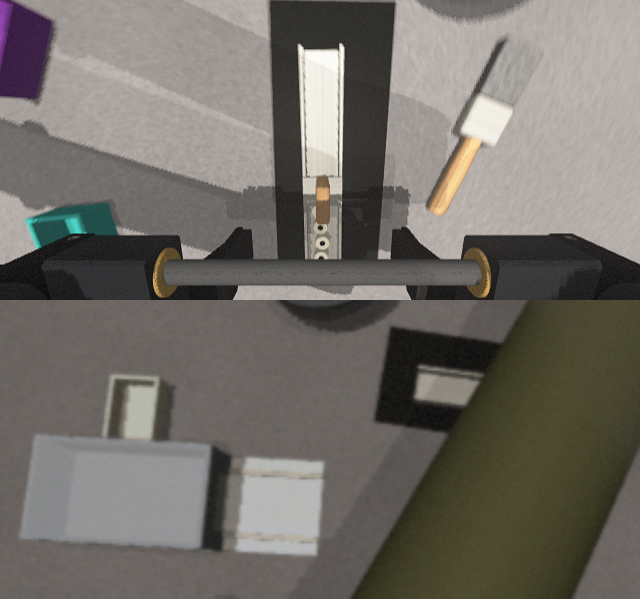

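Emit:
{"api": "step_arm", "payload": {"series": [{"dx":0,"dy":0,"dz":-0.3,"spin":0},{"dx":0,"dy":0,"dz":-0.9,"spin":0},{"dx":0,"dy":0,"dz":-1.5,"spin":0},{"dx":0,"dy":0,"dz":-2.1,"spin":0},{"dx":0,"dy":0,"dz":-2.53,"spin":0},{"dx":0,"dy":0,"dz":-2.53,"spin":0},{"dx":0,"dy":0,"dz":-2.53,"spin":0},{"dx":0,"dy":0,"dz":-2.53,"spin":0},{"dx":0,"dy":0,"dz":-2.53,"spin":0},{"dx":0,"dy":0,"dz":-2.53,"spin":0}]}}

```text
clock: 9.25
tcp_pos: [0.6158, -0.2337, 0.0424]
tcp_rot: [180.0, -0.1, -9.9]
force: [0.6, -0.1, -0.4]
opening: 0.0872
```

Emit:
{"api": "step_arm", "payload": {"series": [{"dx":0,"dy":0,"dz":0,"spin":0},{"dx":0,"dy":0,"dz":0,"spin":0},{"dx":0,"dy":0,"dz":0,"spin":0},{"dx":0,"dy":0,"dz":0,"spin":0},{"dx":0,"dy":0,"dz":0,"spin":0},{"dx":0,"dy":0,"dz":0,"spin":0},{"dx":0,"dy":0,"dz":0,"spin":0},{"dx":0,"dy":0,"dz":0.2,"spin":0},{"dx":0,"dy":0,"dz":0.6,"spin":0},{"dx":0,"dy":0,"dz":1.0,"spin":0}], "hand": 1}}

```text
clock: 10.25
tcp_pos: [0.6154, -0.2337, 0.083]
tcp_rot: [180.0, -0.0, -9.9]
force: [-0.3, -0.3, 0.7]
opening: 0.015
```

```bash
python3 - <<'E'
from h import *
snap('wrist','w3'); snap('side','s3'); s=get_state(); print(s['opening'],s['force'])
a=cv2.imread('pics/w3.png'); b=cv2.resize(cv2.imread('pics/s3.png')[140:280,200:500],(640,299))
cv2.imwrite('pics/c3.png',np.vstack([a[:300],b]))
E
```

```text
0.007114965043144582 [-0.1732075   0.38857089  1.41861595]
```

View pics/c3.png

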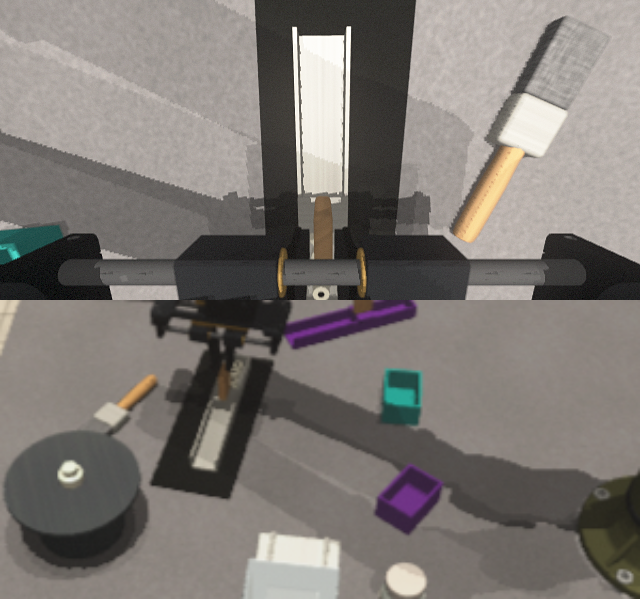

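Emit:
{"api": "step_arm", "payload": {"series": [{"dx":0,"dy":0,"dz":0,"spin":0},{"dx":0,"dy":0,"dz":0,"spin":0},{"dx":0,"dy":0,"dz":0,"spin":0},{"dx":0,"dy":0,"dz":0,"spin":0},{"dx":0,"dy":0,"dz":-0.2,"spin":0},{"dx":0,"dy":0,"dz":-0.5,"spin":0},{"dx":0,"dy":0,"dz":-0.8,"spin":0},{"dx":0,"dy":0,"dz":-1.0,"spin":0},{"dx":0,"dy":0,"dz":-1.0,"spin":0},{"dx":0,"dy":0,"dz":-1.0,"spin":0}], "hand": -0.2}}

```text
clock: 11.35
tcp_pos: [0.615, -0.2335, 0.041]
tcp_rot: [180.0, 0.0, -9.9]
force: [-0.2, 0.4, 0.9]
opening: 0.0517
```

Emit:
{"api": "step_arm", "payload": {"series": [{"dx":0,"dy":0,"dz":0,"spin":0},{"dx":0,"dy":0,"dz":0,"spin":0},{"dx":0,"dy":0,"dz":0,"spin":0},{"dx":0,"dy":0,"dz":0,"spin":0},{"dx":0,"dy":0,"dz":0,"spin":0},{"dx":0,"dy":0,"dz":0,"spin":0},{"dx":0,"dy":0,"dz":0,"spin":0},{"dx":0,"dy":0,"dz":0.2,"spin":0},{"dx":0,"dy":0,"dz":0.6,"spin":0},{"dx":0,"dy":0,"dz":1.0,"spin":0}], "hand": 1}}

```text
clock: 12.35
tcp_pos: [0.6151, -0.2335, 0.0826]
tcp_rot: [180.0, 0.0, -9.9]
force: [0.2, -0.1, -2.1]
opening: 0.0122
```

Emit:
{"api": "step_arm", "payload": {"series": [{"dx":0,"dy":0.1,"dz":0.4,"spin":0.2},{"dx":0,"dy":0.4,"dz":0.9,"spin":0.8},{"dx":0,"dy":0.9,"dz":1.4,"spin":1.8},{"dx":0,"dy":1.5,"dz":1.9,"spin":2.8},{"dx":0,"dy":2.1,"dz":2.2,"spin":3.9},{"dx":0,"dy":2.8,"dz":2.4,"spin":5.0},{"dx":0,"dy":3.5,"dz":2.4,"spin":6.1},{"dx":0,"dy":4.2,"dz":2.4,"spin":7.2},{"dx":0.05,"dy":4.9,"dz":2.4,"spin":8.3},{"dx":0.1,"dy":5.6,"dz":2.4,"spin":9.4}]}}

```text
clock: 13.35
tcp_pos: [0.6193, -0.0083, 0.1792]
tcp_rot: [179.9, -0.1, 37.4]
force: [0.8, 0.6, -2.1]
opening: 0.012
```

Emit:
{"api": "step_arm", "payload": {"series": [{"dx":0.1,"dy":0.7,"dz":0,"spin":1.1},{"dx":0.3,"dy":1.4,"dz":0,"spin":2.2},{"dx":0.6,"dy":2.1,"dz":0,"spin":3.3},{"dx":1.0,"dy":2.8,"dz":0,"spin":4.4},{"dx":1.4,"dy":3.5,"dz":0,"spin":5.5},{"dx":1.8,"dy":4.2,"dz":0,"spin":6.6},{"dx":2.1,"dy":4.8,"dz":-0.1,"spin":7.6},{"dx":2.35,"dy":5.3,"dz":-0.3,"spin":8.5},{"dx":2.48,"dy":5.65,"dz":-0.6,"spin":9.2},{"dx":2.52,"dy":5.77,"dz":-1.0,"spin":9.6}]}}

```text
clock: 14.35
tcp_pos: [0.7207, 0.2243, 0.1387]
tcp_rot: [179.9, -0.1, 85.4]
force: [-0.0, -0.0, -2.1]
opening: 0.0118
```

Emit:
{"api": "step_arm", "payload": {"series": [{"dx":0,"dy":0,"dz":-0.3,"spin":0},{"dx":0,"dy":0,"dz":-0.7,"spin":0},{"dx":-0.1,"dy":0,"dz":-1.0,"spin":0},{"dx":-0.2,"dy":0.02,"dz":-1.1,"spin":0},{"dx":-0.3,"dy":0.03,"dz":-1.1,"spin":0},{"dx":-0.4,"dy":0.03,"dz":-1.0,"spin":0},{"dx":-0.5,"dy":0.04,"dz":-0.85,"spin":0},{"dx":-0.6,"dy":0.05,"dz":-0.65,"spin":0},{"dx":-0.6,"dy":0.05,"dz":-0.65,"spin":0},{"dx":-0.6,"dy":0.05,"dz":-0.65,"spin":0}]}}

```text
clock: 15.35
tcp_pos: [0.6979, 0.2234, 0.1138]
tcp_rot: [179.7, -0.1, 85.1]
force: [6.1, -0.2, -0.1]
opening: 0.0118
```

```bash
python3 - <<'E'
from h import *
snap('wrist','w4'); snap('side','s4'); s=get_state(); print(s['tcp_pos'],s['force'],s['ft_torque'])
a=cv2.imread('pics/w4.png'); b=cv2.resize(cv2.imread('pics/s4.png')[190:370,200:500],(500,300))
cv2.imwrite('pics/c4.png',np.vstack([a[:300],np.pad(b,((0,0),(0,140),(0,0)))]))
E
```

```text
[0.69792251 0.22324832 0.11298282] [ 5.64423704 -0.12475799  0.30287606] [-0.01992293 -1.19203084 -0.0358549 ]
```

View pics/c4.png

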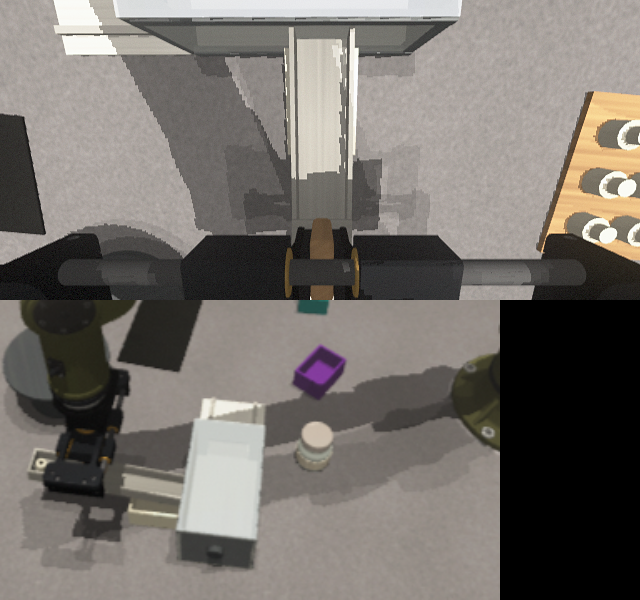

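Emit:
{"api": "step_arm", "payload": {"series": [{"dx":-0.1,"dy":0.01,"dz":0.2,"spin":0},{"dx":-0.25,"dy":0.02,"dz":0.4,"spin":0},{"dx":-0.45,"dy":0.04,"dz":0.6,"spin":0},{"dx":-0.65,"dy":0.055,"dz":0.81,"spin":0},{"dx":-0.15,"dy":0.01,"dz":0.81,"spin":0},{"dx":-0.15,"dy":0.01,"dz":0.81,"spin":0},{"dx":-0.15,"dy":0.01,"dz":0.81,"spin":0},{"dx":-0.15,"dy":0.01,"dz":0.81,"spin":0},{"dx":-0.15,"dy":0.01,"dz":0.81,"spin":0},{"dx":-0.15,"dy":0.01,"dz":0.81,"spin":0}]}}

```text
clock: 16.45
tcp_pos: [0.6894, 0.2241, 0.1436]
tcp_rot: [-180.0, -0.0, 85.1]
force: [0.5, 0.4, -1.8]
opening: 0.0114
```

```bash
python3 - <<'E'
from h import *
snap('wrist','w5'); snap('side','s5'); s=get_state(); print(s['tcp_pos'],s['force'],s['ft_torque'])
a=cv2.imread('pics/w5.png'); b=cv2.resize(cv2.imread('pics/s5.png')[190:370,200:500],(500,300))
cv2.imwrite('pics/c5.png',np.vstack([a[:300],np.pad(b,((0,0),(0,140),(0,0)))]))
E
```

```text
[0.68971293 0.22390847 0.14382379] [-0.14232175 -0.22020605 -1.54539307] [0.04692365 0.02438846 0.03428738]
```

View pics/c5.png

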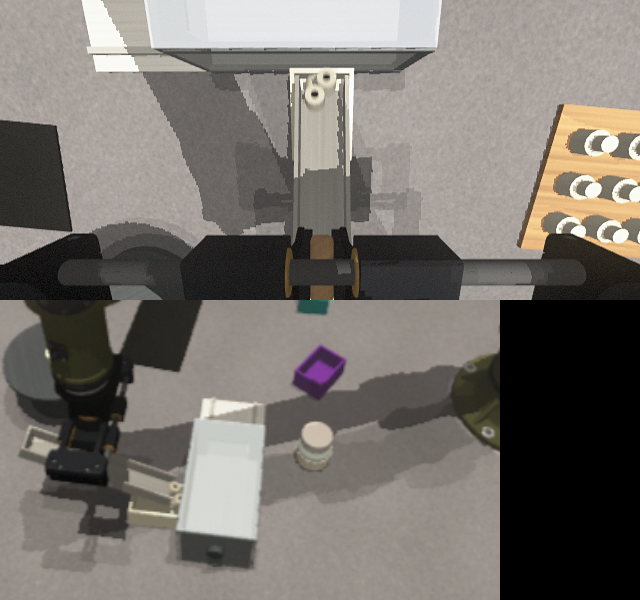

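Emit:
{"api": "step_arm", "payload": {"series": [{"dx":0,"dy":0,"dz":0,"spin":0},{"dx":0,"dy":0,"dz":0,"spin":0},{"dx":0,"dy":0,"dz":0,"spin":0},{"dx":0.2,"dy":-0.02,"dz":0,"spin":0},{"dx":0.4,"dy":-0.03,"dz":0,"spin":0},{"dx":0.5,"dy":-0.04,"dz":0,"spin":0},{"dx":0.5,"dy":-0.04,"dz":0,"spin":0},{"dx":0.5,"dy":-0.04,"dz":0,"spin":0},{"dx":0.5,"dy":-0.04,"dz":0,"spin":0},{"dx":0.5,"dy":-0.04,"dz":0,"spin":0}]}}

```text
clock: 17.55
tcp_pos: [0.7098, 0.2223, 0.1438]
tcp_rot: [-180.0, -0.0, 85.1]
force: [-0.1, 0.4, -1.8]
opening: 0.0116
```

```bash
python3 - <<'E'
from h import *
snap('wrist','w6'); snap('side','s6'); s=get_state(); print(s['tcp_pos'],s['force'],s['ft_torque'])
a=cv2.imread('pics/w6.png')[40:240,240:400]; a=cv2.resize(a,(480,600)); b=cv2.resize(cv2.imread('pics/s6.png')[250:340,200:300],(320,288))
cv2.imwrite('pics/c6.png',np.hstack([a,np.pad(b,((0,312),(0,0),(0,0)))]))
E
```

```text
[0.70980846 0.22234441 0.1438991 ] [-0.67184945  0.81411617 -0.92020816] [ 0.06579392  0.02543131 -0.05728314]
```

View pics/c6.png

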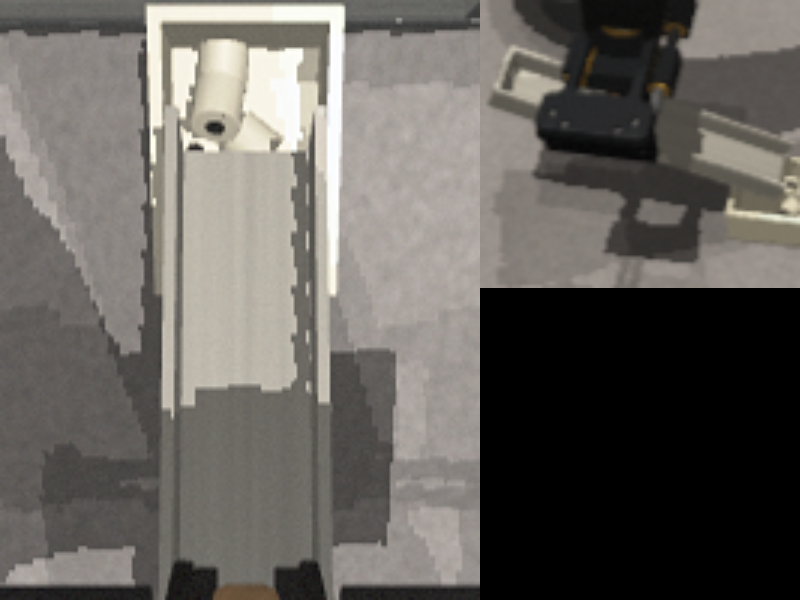

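Emit:
{"api": "step_arm", "payload": {"series": [{"dx":0.1,"dy":0,"dz":0.6,"spin":0},{"dx":0.1,"dy":-0.5,"dz":1.3,"spin":-1},{"dx":0,"dy":-1.5,"dz":2.0,"spin":-2.7},{"dx":-0.2,"dy":-2.6,"dz":2.2,"spin":-4.4},{"dx":-0.5,"dy":-3.7,"dz":2.2,"spin":-6.1},{"dx":-0.9,"dy":-4.8,"dz":2.2,"spin":-7.8},{"dx":-1.3,"dy":-5.9,"dz":2.2,"spin":-9.5},{"dx":-1.7,"dy":-7.0,"dz":2.2,"spin":-11.2},{"dx":-2.0,"dy":-8.1,"dz":2.2,"spin":-12.9},{"dx":-2.14,"dy":-9.2,"dz":2.2,"spin":-14.6}]}}

```text
clock: 18.65
tcp_pos: [0.6231, -0.1475, 0.2325]
tcp_rot: [-180.0, -0.1, 11.7]
force: [1.3, -0.1, -2.2]
opening: 0.0114
```

Emit:
{"api": "step_arm", "payload": {"series": [{"dx":0,"dy":-0.9,"dz":-0.2,"spin":-1.7},{"dx":0,"dy":-1.6,"dz":-0.6,"spin":-3.2},{"dx":0,"dy":-2.02,"dz":-1.2,"spin":-4.5},{"dx":0,"dy":-2.02,"dz":-1.9,"spin":-4.5},{"dx":0,"dy":-2.02,"dz":-2.6,"spin":-4.5},{"dx":0,"dy":-2.02,"dz":-3.2,"spin":-4.5},{"dx":0,"dy":-2.02,"dz":-3.6,"spin":-4.5},{"dx":0,"dy":-2.02,"dz":-4.0,"spin":-4.5},{"dx":0,"dy":-2.02,"dz":-4.4,"spin":-4.5},{"dx":0,"dy":-2.02,"dz":-4.76,"spin":-4.5}]}}

```text
clock: 19.65
tcp_pos: [0.625, -0.2269, 0.0413]
tcp_rot: [-180.0, -0.1, -10.4]
force: [-4.2, 0.2, 26.4]
opening: 0.0115
```

Emit:
{"api": "step_arm", "payload": {"series": [{"dx":0,"dy":0,"dz":0.02,"spin":0},{"dx":0,"dy":0,"dz":0.02,"spin":0},{"dx":0,"dy":0,"dz":0.02,"spin":0},{"dx":0,"dy":0,"dz":0.02,"spin":0},{"dx":0,"dy":0,"dz":0.5,"spin":0},{"dx":0,"dy":0,"dz":1.4,"spin":0},{"dx":0,"dy":0,"dz":2.5,"spin":0},{"dx":0,"dy":0.8,"dz":3.3,"spin":1.6},{"dx":0,"dy":1.8,"dz":3.8,"spin":3.2},{"dx":0,"dy":3.0,"dz":4.0,"spin":4.8}], "hand": -1}}

```text
clock: 20.65
tcp_pos: [0.6254, -0.108, 0.205]
tcp_rot: [179.9, -0.3, 13.7]
force: [0.4, 0.7, 0.1]
opening: 0.0826
```

Emit:
{"api": "step_arm", "payload": {"series": [{"dx":0,"dy":1.2,"dz":0,"spin":1.7},{"dx":0,"dy":2.4,"dz":0,"spin":3.4},{"dx":0,"dy":3.6,"dz":0,"spin":5.1},{"dx":0,"dy":4.8,"dz":0,"spin":6.8},{"dx":0,"dy":6.0,"dz":0,"spin":8.5},{"dx":0,"dy":7.2,"dz":0,"spin":10.2},{"dx":0,"dy":8.0,"dz":0,"spin":11.9},{"dx":0,"dy":8.4,"dz":-0.3,"spin":13.4},{"dx":0,"dy":8.4,"dz":-0.8,"spin":14.4},{"dx":0,"dy":8.4,"dz":-1.5,"spin":14.4}]}}

```text
clock: 21.65
tcp_pos: [0.6253, 0.2309, 0.1426]
tcp_rot: [179.8, -0.1, 85.8]
force: [1.1, -0.6, 0.2]
opening: 0.0868
```

```bash
python3 - <<'E'
from h import *
snap('wrist','w7'); snap('top','t7'); s=get_state(); print(s['tcp_pos'],s['force'],px('w7',[.6143,.2303,.04]))
a=cv2.imread('pics/w7.png')[0:300]; b=cv2.resize(cv2.imread('pics/t7.png')[155:290,120:420],(640,288))
cv2.imwrite('pics/c7.png',np.vstack([a,b]))
E
```

```text
[0.62167712 0.22853019 0.13738678] [-0.9530324  -0.3976132  -0.03261155] [318.2 187.7]
```

View pics/c7.png

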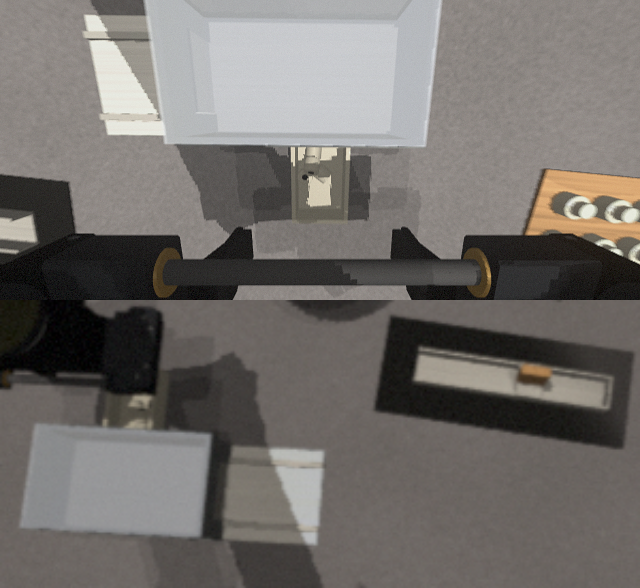

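Emit:
{"api": "step_arm", "payload": {"series": [{"dx":0,"dy":0,"dz":-0.8,"spin":0},{"dx":0,"dy":0,"dz":-1.7,"spin":0},{"dx":0,"dy":0,"dz":-2.5,"spin":0},{"dx":0,"dy":0,"dz":-3.0,"spin":0},{"dx":0,"dy":0,"dz":-3.18,"spin":0},{"dx":0,"dy":0,"dz":-3.18,"spin":0},{"dx":0,"dy":0,"dz":-3.18,"spin":0},{"dx":0,"dy":0,"dz":-3.18,"spin":0},{"dx":0,"dy":0,"dz":-3.18,"spin":0},{"dx":0,"dy":0,"dz":-3.18,"spin":0}]}}

```text
clock: 22.75
tcp_pos: [0.6249, 0.2296, 0.0151]
tcp_rot: [179.9, -0.0, 85.6]
force: [-0.3, -0.0, 0.1]
opening: 0.0869
```

Emit:
{"api": "step_arm", "payload": {"series": [{"dx":0,"dy":0,"dz":0,"spin":0},{"dx":0,"dy":0,"dz":0,"spin":0},{"dx":0,"dy":0,"dz":0,"spin":0},{"dx":0,"dy":0,"dz":0,"spin":0},{"dx":0,"dy":0,"dz":0,"spin":0},{"dx":0,"dy":0,"dz":0,"spin":0},{"dx":0,"dy":0,"dz":0.4,"spin":0},{"dx":0,"dy":0,"dz":1.0,"spin":0},{"dx":0,"dy":0,"dz":1.7,"spin":0},{"dx":0,"dy":0,"dz":2.4,"spin":0}], "hand": 1}}

```text
clock: 23.75
tcp_pos: [0.6241, 0.2291, 0.1118]
tcp_rot: [-180.0, 0.0, 85.6]
force: [1.4, -0.1, -2.1]
opening: 0.0561
```

Emit:
{"api": "step_arm", "payload": {"series": [{"dx":0,"dy":0,"dz":0.6,"spin":-0.5},{"dx":0,"dy":-0.2,"dz":1.2,"spin":-2},{"dx":-0.2,"dy":-0.6,"dz":1.4,"spin":-3.7},{"dx":-0.6,"dy":-1.2,"dz":1.4,"spin":-5.4},{"dx":-1.0,"dy":-1.8,"dz":1.4,"spin":-7.1},{"dx":-1.4,"dy":-2.4,"dz":1.4,"spin":-8.8},{"dx":-1.8,"dy":-3.0,"dz":1.4,"spin":-10.5},{"dx":-2.2,"dy":-3.6,"dz":1.4,"spin":-12.2},{"dx":-2.6,"dy":-4.1,"dz":1.3,"spin":-13.9},{"dx":-2.95,"dy":-4.5,"dz":1.2,"spin":-15.6}]}}

```text
clock: 24.75
tcp_pos: [0.5055, 0.0477, 0.159]
tcp_rot: [-180.0, -0.0, 7.2]
force: [0.8, -0.5, -2.0]
opening: 0.056
```

Emit:
{"api": "step_arm", "payload": {"series": [{"dx":-0.15,"dy":-0.1,"dz":-0.2,"spin":-1.6},{"dx":-0.18,"dy":-0.11,"dz":-0.6,"spin":-2.48},{"dx":-0.18,"dy":-0.11,"dz":-1.2,"spin":-2.48},{"dx":-0.18,"dy":-0.11,"dz":-1.8,"spin":-2.48},{"dx":-0.18,"dy":-0.11,"dz":-2.4,"spin":-2.48},{"dx":-0.18,"dy":-0.11,"dz":-2.8,"spin":-2.48},{"dx":-0.18,"dy":-0.11,"dz":-3.1,"spin":-2.48},{"dx":-0.18,"dy":-0.11,"dz":-3.35,"spin":-2.48},{"dx":-0.18,"dy":-0.11,"dz":-3.53,"spin":-2.48},{"dx":-0.18,"dy":-0.11,"dz":-3.53,"spin":-2.48}]}}

```text
clock: 25.75
tcp_pos: [0.4996, 0.045, 0.0171]
tcp_rot: [-180.0, -0.0, -4.8]
force: [0.1, -0.1, -2.0]
opening: 0.0558
```

Emit:
{"api": "step_arm", "payload": {"series": [{"dx":0,"dy":0,"dz":-0.03,"spin":0},{"dx":0,"dy":0,"dz":-0.03,"spin":0},{"dx":0,"dy":0,"dz":-0.03,"spin":0},{"dx":0,"dy":0,"dz":-0.03,"spin":0},{"dx":0,"dy":0,"dz":0.1,"spin":0},{"dx":0,"dy":0,"dz":0.6,"spin":0},{"dx":0,"dy":0,"dz":1.5,"spin":0},{"dx":0,"dy":-0.5,"dz":2.4,"spin":0},{"dx":0.3,"dy":-1.4,"dz":3.0,"spin":0},{"dx":0.8,"dy":-2.4,"dz":3.2,"spin":-0.5}], "hand": -1}}

```text
clock: 26.75
tcp_pos: [0.5329, -0.0508, 0.1488]
tcp_rot: [-179.8, -0.3, -7.2]
force: [0.7, 0.3, 0.2]
opening: 0.087
```

```bash
python3 - <<'E'
from h import *
f=lambda x,y,z: w('top0',120+x/2.1333,155+y/2.1333,z)
print(f(535,72,.08))
q=[f(417,47,.027),f(612,76,.027),f(608,110,.027),f(414,80,.027)];print(q,np.mean(q,0))
d=q[0]-q[1];print(np.degrees(np.arctan2(d[1],d[0])))
d=q[3]-q[2];print(np.degrees(np.arctan2(d[1],d[0])))
E
```

```text
[ 0.6211 -0.2329  0.08  ]
[array([ 0.6675, -0.1035,  0.027 ]), array([ 0.6257, -0.331 ,  0.027 ]), array([ 0.5854, -0.3233,  0.027 ]), array([ 0.6277, -0.0988,  0.027 ])] [ 0.626575 -0.21415   0.027   ]
79.58880829096981
79.32950280210278
```

Emit:
{"api": "step_arm", "payload": {"series": [{"dx":0.6,"dy":-1.0,"dz":0,"spin":-0.2},{"dx":1.1,"dy":-2.0,"dz":0,"spin":-0.5},{"dx":1.6,"dy":-3.0,"dz":0,"spin":-0.64},{"dx":2.1,"dy":-4.0,"dz":-0.1,"spin":-0.64},{"dx":2.29,"dy":-4.56,"dz":-0.4,"spin":-0.64},{"dx":2.29,"dy":-4.56,"dz":-0.9,"spin":-0.64},{"dx":2.29,"dy":-4.56,"dz":-1.6,"spin":-0.64},{"dx":2.29,"dy":-4.56,"dz":-2.3,"spin":-0.64},{"dx":2.29,"dy":-4.56,"dz":-2.58,"spin":-0.64},{"dx":2.29,"dy":-4.56,"dz":-2.58,"spin":-0.64}], "hand": -0.6}}

```text
clock: 27.75
tcp_pos: [0.6216, -0.2328, 0.0402]
tcp_rot: [-180.0, 0.2, -10.5]
force: [-0.0, -0.3, -0.3]
opening: 0.0694
```

Emit:
{"api": "step_arm", "payload": {"series": [{"dx":0,"dy":0,"dz":0,"spin":0},{"dx":0,"dy":0,"dz":0,"spin":0},{"dx":0,"dy":0,"dz":0,"spin":0},{"dx":0,"dy":0,"dz":0,"spin":0},{"dx":0,"dy":0,"dz":0,"spin":0},{"dx":0,"dy":0,"dz":0,"spin":0},{"dx":0,"dy":0,"dz":0,"spin":0},{"dx":0,"dy":0,"dz":0,"spin":0},{"dx":0,"dy":0,"dz":0,"spin":0},{"dx":0,"dy":0,"dz":0.2,"spin":0}], "hand": 1}}

```text
clock: 28.75
tcp_pos: [0.6216, -0.2329, 0.0486]
tcp_rot: [-180.0, 0.2, -10.5]
force: [1.3, 0.0, -1.3]
opening: 0.0116
```

Emit:
{"api": "step_arm", "payload": {"series": [{"dx":0,"dy":0,"dz":0.4,"spin":0},{"dx":-0.3,"dy":0.2,"dz":0.9,"spin":0.1},{"dx":-0.9,"dy":0.6,"dz":1.1,"spin":0.3},{"dx":-1.6,"dy":1.1,"dz":1.1,"spin":0.5},{"dx":-2.3,"dy":1.6,"dz":1.1,"spin":0.7},{"dx":-2.9,"dy":2.05,"dz":1.1,"spin":0.9},{"dx":-3.4,"dy":2.4,"dz":1.0,"spin":1.14},{"dx":-3.47,"dy":2.45,"dz":0.6,"spin":1.14},{"dx":-3.47,"dy":2.45,"dz":0.2,"spin":1.14},{"dx":-3.47,"dy":2.45,"dz":-0.14,"spin":1.14}]}}

```text
clock: 29.75
tcp_pos: [0.4845, -0.1354, 0.0448]
tcp_rot: [-180.0, -0.1, -4.8]
force: [0.0, 0.4, -1.9]
opening: 0.012
```

```bash
python3 - <<'E'
from h import *
snap('wrist','w8'); snap('side','s8'); s=get_state(); print(s['tcp_pos'],s['force'])
a=cv2.imread('pics/w8.png')[0:300]; b=cv2.resize(cv2.imread('pics/s8.png')[150:350,230:450],(330,300))
cv2.imwrite('pics/c8.png',np.vstack([a,np.pad(b,((0,0),(0,310),(0,0)))]))
E
```

```text
[ 0.48290871 -0.13544654  0.04331556] [-0.61965112 -0.71687646 -1.94985106]
```

View pics/c8.png

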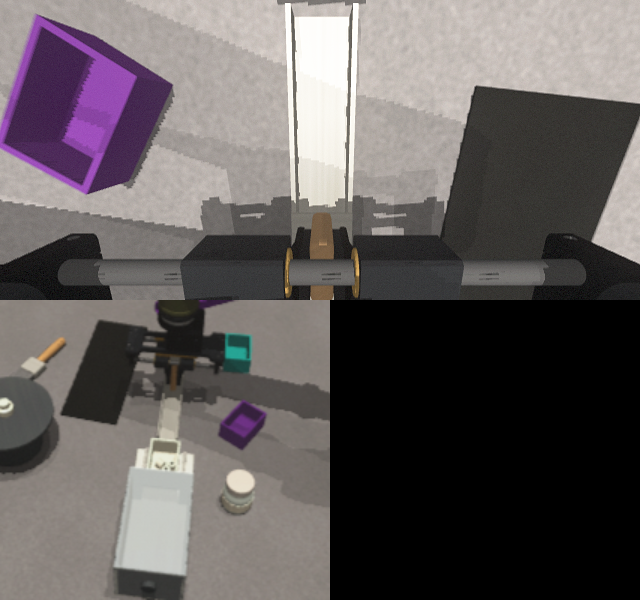

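Emit:
{"api": "step_arm", "payload": {"series": [{"dx":0.01,"dy":0.12,"dz":0,"spin":0},{"dx":0.02,"dy":0.28,"dz":0,"spin":0},{"dx":0.04,"dy":0.45,"dz":0,"spin":0},{"dx":0.05,"dy":0.62,"dz":0,"spin":0},{"dx":0.07,"dy":0.8,"dz":0,"spin":0},{"dx":0.08,"dy":0.98,"dz":0,"spin":0},{"dx":0.1,"dy":1.16,"dz":0,"spin":0},{"dx":0.11,"dy":1.34,"dz":0,"spin":0},{"dx":0.13,"dy":1.52,"dz":0,"spin":0},{"dx":0.14,"dy":1.7,"dz":0,"spin":0}]}}

```text
clock: 30.85
tcp_pos: [0.4897, -0.0704, 0.0447]
tcp_rot: [179.8, -0.1, -4.9]
force: [-1.3, -7.5, 1.7]
opening: 0.0115
```

Emit:
{"api": "step_arm", "payload": {"series": [{"dx":0.01,"dy":0.16,"dz":0,"spin":0},{"dx":0.03,"dy":0.32,"dz":0,"spin":0},{"dx":0.04,"dy":0.48,"dz":0,"spin":0},{"dx":0.05,"dy":0.64,"dz":0,"spin":0},{"dx":0.07,"dy":0.8,"dz":0,"spin":0},{"dx":0.08,"dy":0.96,"dz":0,"spin":0},{"dx":0.09,"dy":1.12,"dz":0,"spin":0},{"dx":0.11,"dy":1.28,"dz":0,"spin":0},{"dx":0.12,"dy":1.44,"dz":0,"spin":0},{"dx":0.13,"dy":1.6,"dz":0,"spin":0}]}}

```text
clock: 31.85
tcp_pos: [0.4947, -0.0029, 0.0441]
tcp_rot: [180.0, 0.0, -4.8]
force: [-0.0, -2.6, -0.1]
opening: 0.012
```

```bash
python3 - <<'E'
from h import *
snap('wrist','w9'); snap('top','t9'); s=get_state(); print(s['tcp_pos'],s['force'],s['ft_torque'])
a=cv2.imread('pics/w9.png')[0:300]; b=cv2.resize(cv2.imread('pics/t9.png')[190:290,110:320],(630,300))
cv2.imwrite('pics/c9.png',np.vstack([a,np.pad(b,((0,0),(0,10),(0,0)))]))
E
```

```text
[ 0.49477943 -0.00161992  0.04407184] [-0.46172969  0.00861134 -1.2891392 ] [-0.15859533  0.03274934  0.06089884]
```

View pics/c9.png

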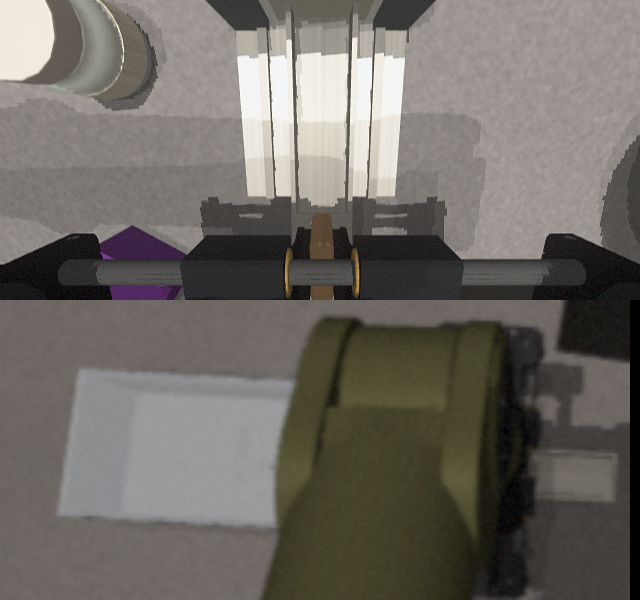

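Emit:
{"api": "step_arm", "payload": {"series": [{"dx":0.01,"dy":0.16,"dz":0,"spin":0},{"dx":0.03,"dy":0.34,"dz":0,"spin":0},{"dx":0.04,"dy":0.52,"dz":0,"spin":0},{"dx":0.06,"dy":0.7,"dz":0,"spin":0},{"dx":0.07,"dy":0.88,"dz":0,"spin":0},{"dx":0.09,"dy":1.06,"dz":0,"spin":0},{"dx":0.1,"dy":1.24,"dz":0,"spin":0},{"dx":0.12,"dy":1.4,"dz":0,"spin":0},{"dx":0.13,"dy":1.52,"dz":0,"spin":0},{"dx":0.13,"dy":1.6,"dz":0,"spin":0}]}}

```text
clock: 32.95
tcp_pos: [0.4998, 0.0613, 0.044]
tcp_rot: [180.0, 0.0, -4.8]
force: [0.1, -0.7, -2.9]
opening: 0.0117
```

Emit:
{"api": "step_arm", "payload": {"series": [{"dx":0,"dy":0,"dz":0,"spin":0},{"dx":-0.01,"dy":-0.1,"dz":0,"spin":0},{"dx":-0.03,"dy":-0.4,"dz":0,"spin":0},{"dx":-0.06,"dy":-0.8,"dz":0,"spin":0},{"dx":-0.1,"dy":-1.3,"dz":0,"spin":0},{"dx":-0.15,"dy":-1.8,"dz":0,"spin":0},{"dx":-0.19,"dy":-2.3,"dz":0,"spin":0},{"dx":-0.23,"dy":-2.8,"dz":0,"spin":0},{"dx":-0.27,"dy":-3.3,"dz":0,"spin":0},{"dx":-0.32,"dy":-3.8,"dz":0,"spin":0}]}}

```text
clock: 33.95
tcp_pos: [0.4871, -0.0936, 0.0447]
tcp_rot: [-180.0, -0.1, -4.9]
force: [0.0, -1.6, -1.6]
opening: 0.0117
```

```bash
python3 - <<'E'
from h import *
snap('wrist','w10'); snap('side','s10'); snap('top','t10'); s=get_state(); print(s['tcp_pos'],s['force'],s['ft_torque'])
for f in('w10','s10','t10'):
    im=cv2.imread(f'pics/{f}.png'); print(f,im.mean())
d=cv2.absdiff(cv2.imread('pics/s10.png'),cv2.imread('pics/s8.png')).max(2)[240:350,300:370]
print(np.argwhere(d>40).shape)
# enlarged, contrast-stretched cabinet from the side, top and wrist
a=cv2.resize(cv2.imread('pics/s10.png')[240:350,295:370],(400,587))
b=cv2.resize(cv2.imread('pics/t10.png')[200:290,120:290],(400,212)); c=cv2.resize(cv2.imread('pics/w10.png')[:300],(400,188))
r=np.vstack([b,c,np.zeros((187,400,3),np.uint8)])
cv2.imwrite('pics/c10.png',np.hstack([a,r]))
E
```

```text
[ 0.48699805 -0.09382026  0.04464447] [-0.50469292  0.10038892 -1.14335917] [-0.05818789  0.06332648 -0.00278844]
w10 94.88837369791666
s10 112.68865364583333
t10 101.75021354166667
(271, 2)
```

```bash
python3 - <<'E'
from h import *
C=np.array([.514,.2185]);ax=np.array([.0837,.9965]);ay=np.array([-.9965,.0837])
def quad(f,x0,x1,hw,z): return [px(f,[*(C+ax*x+ay*s*hw),z]).tolist() for x in(x0,x1) for s in(1,-1)]
for f0,f1 in(('s0','s10'),('top0','t10'),('w9','w9')):
    if f0=='s0': f0='side0'
    if f0=='w9': continue
    a=cv2.imread(f'pics/{f0}.png').astype(int);b=cv2.imread(f'pics/{f1}.png').astype(int)
    d=np.abs(a-b).max(2)
    print(f1,'expected rim if rear at nose stop:',quad(f1,-27,53,28,.043) if 0 else quad(f1,-.025,.055,.028,.043))
    q=np.array(quad(f1,-.091,.091,.051,.003)); x0,y0=q.min(0).astype(int);x1,y1=q.max(0).astype(int)
    print('floor box',x0,y0,x1,y1)
    s=d[y0:y1+1,x0:x1+1]; g=cv2.resize(s.astype(np.uint8),(24,18),interpolation=cv2.INTER_AREA)
    for r in g: print(' '.join('%3d'%v for v in r))
E
```

```text
s10 expected rim if rear at nose stop: [[344.3, 298.1], [322.8, 295.7], [341.4, 326.7], [318.7, 324.0]]
floor box 307 281 354 348
 11  10  10  13  13  13  13  14  14  14  14  13  13  14  13  14  13  14  14  13  14  13  13  14
 11  11  11  13  13  13  14  14  14  14  13  13  14  14  14  13  13  13  14  14  14  13  14  14
 11  11  11  13  12  13  14  14  14  14  14  14  14  14  13  14  14  14  14  14  13  13  13  13
 11  11  13  13  13  14  14  13  14  14  13  14  14  14  13  14  14  13  14  14  14  13  13  14
 10  10  13  13  13  13  14  13  14  15  15  15  14  15  15  15  14  14  14  14  14  14  14  13
 11  12  14  12  14  14  14  14  14  15  16  15  15  15  16  15  15  15  15  14  13  14  14  13
 10  12  13  13  13  14  14  14  14  14  15  15  15  15  15  15  15  16  16  13  14  14  14  13
 11  13  13  13  13  14  13  14  14  15  15  15  15  15  16  16  16  16  15  14  14  14  14  14
 12  13  13  14  13  14  13  14  14  15  15  15  14  15  17  15  15  16  14  14  14  14  13  13
 13  13  14  13  14  14  14  15  14  15  15  16  14  15  16  10  10  15  14  14  14  14  13  14
 13  13  1
[... 1915 characters left out ...]
  10  10  10   6   4   5   7
 10  10  10   9   8  11  11  11  11   7   9  11  10   8   6  10  10  10  10  10   7   6   6   8
 11  10  10  10  11  10  10  10  10  11  11  12  11   8   7  11  10  10  11  11   6   6   6   8
  9  10  10  11  10  10   9  11   8   9  10  11  10   9   9  10  10  11  10   9   5   4   5   8
 10  10  11  11  10  11  10   9  10  10  10  10  10  11   9  10  10  10  10   9   6   8   6   8
 11  10   9   9   9  10  11  10   9  10  10   9   9  10  10  10  10  11  10  10   4   7   5   6
  9  10  10   9  10  10  10   9  11  10   9   8  11  10  10  10  10  10  10   9   5   6   5   8
  8   8   8   7   8   7   8   8   7   7   9   8   9   8   9   9  10  10   9   8   4   5   5   9
```

Emit:
{"api": "step_arm", "payload": {"series": [{"dx":0,"dy":-0.3,"dz":0.4,"spin":0},{"dx":0.2,"dy":-0.6,"dz":0.9,"spin":-0.1},{"dx":0.7,"dy":-1.1,"dz":1.1,"spin":-0.3},{"dx":1.4,"dy":-1.7,"dz":1.1,"spin":-0.5},{"dx":2.1,"dy":-2.3,"dz":1.1,"spin":-0.7},{"dx":2.8,"dy":-2.9,"dz":1.1,"spin":-0.9},{"dx":3.3,"dy":-3.3,"dz":1.1,"spin":-1.14},{"dx":3.42,"dy":-3.41,"dz":0.9,"spin":-1.14},{"dx":3.42,"dy":-3.41,"dz":0.6,"spin":-1.14},{"dx":3.42,"dy":-3.41,"dz":0.3,"spin":-1.14}]}}

```text
clock: 35.1
tcp_pos: [0.6229, -0.2262, 0.0545]
tcp_rot: [-179.9, 0.1, -10.4]
force: [-0.2, 0.2, -1.4]
opening: 0.0119
```

Emit:
{"api": "step_arm", "payload": {"series": [{"dx":0,"dy":0,"dz":-0.1,"spin":0},{"dx":0,"dy":0,"dz":-0.2,"spin":0},{"dx":0,"dy":0,"dz":-0.28,"spin":0},{"dx":0,"dy":0,"dz":-0.33,"spin":0},{"dx":0,"dy":0,"dz":-0.36,"spin":0},{"dx":0,"dy":0,"dz":-0.37,"spin":0},{"dx":0,"dy":0,"dz":-0.37,"spin":0},{"dx":0,"dy":0,"dz":-0.37,"spin":0},{"dx":0,"dy":0,"dz":-0.37,"spin":0},{"dx":0,"dy":0,"dz":-0.37,"spin":0}]}}

```text
clock: 36.1
tcp_pos: [0.6242, -0.228, 0.0417]
tcp_rot: [180.0, -0.0, -10.5]
force: [0.5, 0.5, 1.9]
opening: 0.0119
```

Emit:
{"api": "step_arm", "payload": {"series": [{"dx":0,"dy":0,"dz":0,"spin":0},{"dx":0,"dy":0,"dz":0,"spin":0},{"dx":0,"dy":0,"dz":0,"spin":0},{"dx":0,"dy":0,"dz":0,"spin":0},{"dx":0,"dy":0,"dz":0,"spin":0},{"dx":0,"dy":0,"dz":0.4,"spin":0},{"dx":0,"dy":0,"dz":1.2,"spin":0},{"dx":0,"dy":0,"dz":2.2,"spin":0},{"dx":0,"dy":0,"dz":3.3,"spin":0},{"dx":0,"dy":0,"dz":4.2,"spin":0}], "hand": -1}}

```text
clock: 37.1
tcp_pos: [0.6244, -0.2284, 0.2135]
tcp_rot: [180.0, -0.2, -10.5]
force: [0.7, -0.0, -0.1]
opening: 0.0824
```

Emit:
{"api": "step_arm", "payload": {"series": [{"dx":0,"dy":-1,"dz":0,"spin":0},{"dx":0,"dy":-2,"dz":0,"spin":0},{"dx":0,"dy":-3,"dz":0,"spin":0},{"dx":0,"dy":-4,"dz":0,"spin":0},{"dx":0,"dy":-5,"dz":0,"spin":0},{"dx":0,"dy":-6,"dz":0,"spin":0},{"dx":0,"dy":-7,"dz":0,"spin":0},{"dx":0,"dy":-7.5,"dz":0,"spin":0},{"dx":0,"dy":-7.5,"dz":0,"spin":0},{"dx":0,"dy":-7.5,"dz":0,"spin":0}]}}

```text
clock: 38.1
tcp_pos: [0.6238, -0.528, 0.21]
tcp_rot: [180.0, -0.0, -10.5]
force: [1.0, 0.6, 0.2]
opening: 0.0872
```

```bash
python3 - <<'E'
from h import *
snap('top','t11'); snap('side','s11'); s=get_state(); print(s['clock'],s['tcp_pos'],s['force'],s['opening'])
a=cv2.imread('pics/top0.png'); b=cv2.imread('pics/t11.png')
# scoop region: light pixels inside mat
for f,im in(('top0',a),('t11',b),('t7',cv2.imread('pics/t7.png'))):
    g=cv2.cvtColor(im,cv2.COLOR_BGR2GRAY); m=np.zeros_like(g)
    q=np.array([px(f,[*p,.003]) for p in((.7139,-.0723),(.6587,-.3652),(.5421,-.3436),(.5959,-.0506))],np.int32)
    cv2.fillConvexPoly(m,cv2.erode(q.astype(np.float32),None).astype(np.int32) if 0 else q,1); m=cv2.erode(m,np.ones((7,7)))
    pts=np.argwhere((g>70)&(m>0))[:,::-1].astype(np.float32)
    (c,sz,an)=cv2.minAreaRect(pts); print(f,'scoop rect',np.round(c,1),np.round(sz,1),round(an,1),'world',w(f,*c,.02))
    # front strip of cabinet (flap) mean colours
    print('   front strip',g[225:265,212:226].mean(0).astype(int))
d=(cv2.GaussianBlur(cv2.absdiff(a,b),(3,3),0).max(2)>35).astype(np.uint8)
n,_,st,_=cv2.connectedComponentsWithStats(d)
print([x[:5].tolist() for x in st[1:] if x[4]>12])
E
```

```text
38.2 [ 0.62521746 -0.52603644  0.21029909] [ 0.58061125 -0.08172972  0.18328519] 0.08703606348533874
top0 scoop rect [360.8 194.1] [92.9 16.7] 7.6 world [ 0.6215 -0.2164  0.02  ]
   front strip [138 134 123 104  80  57  39  32  34  35  39  42  52  68]
t11 scoop rect [358.3 191. ] [92.8 17. ] 8.4 world [ 0.6298 -0.2104  0.02  ]
   front strip [151 148 136 114  88  64  45  37  37  40  43  47  59  76]
t7 scoop rect [360.6 191.4] [93.2 17.1] 8.4 world [ 0.6286 -0.2161  0.02  ]
   front strip [149 145 134 113  87  62  43  36  37  40  43  46  57  74]
[[271, 76, 369, 324, 42993], [311, 176, 97, 33, 1084], [480, 178, 25, 31, 292], [514, 207, 7, 3, 17], [437, 242, 13, 19, 142], [316, 249, 39, 33, 814], [14, 315, 233, 85, 7591]]
```

```bash
python3 - <<'E'
from h import *
for f0,f1 in(('t7','t11'),('side0','s11')):
    a=cv2.imread(f'pics/{f0}.png').astype(float).sum(2);b=cv2.imread(f'pics/{f1}.png').astype(float).sum(2)
    d=b-a
    if f1=='t11':
        s=d[222:262,152:210]; print('cols',(s[12:28].mean(0)-np.median(s)).round().astype(int)); print('rows',(s[:,14:40].mean(1)-np.median(s)).round().astype(int))
    else:
        s=d[290:332,312:352]; s=s-np.median(s); y,x=np.where(np.abs(s)>25); print('spots',list(zip((x+312).tolist(),(y+290).tolist()))[:40])
robot.close_job()
E
```

```text
cols [ 4  0  0  1  2  0 -2  1  1  2 -7 -7 -7 -5 -1 -1  1  1  1  1  3  3 -4 -3
  1  2  2 -3 -6 -2  2  3 -2 -1  3  4  3  3  3  3  1 -4 -6 -8 -7 -6 -4  1
 -1  0  0 -2  0  0  2 -1  0  0]
rows [ 1  0  2  0  0  0  0  2  3 -2 -4  0  1  1  3  1  3  1  2  0  1 -3 -2  3
  1 -2 -1  1  0  3  2 -3  1  2  0  2  0  1  2  2]
spots [(338, 315), (339, 315), (338, 316), (339, 316), (334, 319), (335, 319), (333, 320), (334, 320), (335, 320)]
the job is handed in; nothing more can be done
```

The job is handed in at about 38 s of the 61 s allowed. As far as my checks show, everything asked for is done.

**How it was done:**
- **Filling:** the arm could not tilt, so I stood the boat against the cabinet's side wall and pressed the scoop's nose on that wall. The scoop tipped in the grip and the bushings slid into the boat.
- **Pushing in:** I laid the scoop flat on its mat, then carried the boat by gripper onto the front of the sill, so its first part was not slid. With the scoop's nose I pushed it along the sill and through the flap. I then laid the scoop back on the mat.

**Last checks:**
- **Scoop:** its centre is about 3 mm from the mat's middle, in line with the mat. I judged it flat from the outline and the light contact force as it was set down.
- **Boat:** its end walls show faintly through the roof, about where the nose stopped, so the rear is roughly 20 mm clear of the flap's sweep. The outline fits an upright boat.
- **Flap:** the cabinet front looks the same as before the push, so I take it as shut. I did not measure its angle.
- **Bushings:** I saw them in the boat before the push, and the scoop looked empty. Through the roof I could make out only two spots, so I did not confirm all four inside the cabinet.
- **Jar, wheel and brush:** I never touched them on purpose, but the arm and its shadows hid part of the last picture, so this is not fully confirmed.

**What went wrong or disagreed:**
- The first grip on the scoop closed too late, so I repeated it.
- Pressing the scoop flat the first time briefly showed 26 N at the wrist, well under the 120 N limit.
- I miscounted the pictures and hit the limit of 12. The final checks are therefore numerical comparisons of camera images.

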